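# Lock the refill cap of the spoon dispenser

## Task

The spoon dispenser has just been refilled and its cap is only standing in its collar: push the cap down against its spring, give it a quarter turn clockwise (seen from above) so that it locks, then let go of it. Leave the round canister with the similar cap alone.

Things in the scene. Friction and masses are not known exactly. Their poses are not given: they have to be found in the camera images.
- cap_grip (a point): On the turning axis of the white cap (80 mm wide) on the spoon dispenser, a fixed white box 180 x 130 x 140 mm high with a small push button on top beside the cap. A bar 64 long, 14 thick, 40 mm high stands on the cap; this point is 15 mm below its top, 25 mm above the cap's face, 185 mm above the shelf; it moves with the cap. x along the bar, y across, z up. The bar's top is the highest part.
- cap_press (a joint): How far the dispenser's cap is pushed down, m: 0 standing proud (start), 0.009 hard stop. A spring holds it up: about 4 N at 0, 9 N at 0.009. The cap can turn only from 0.006 on, when its two ears (under the bar's ends) are below the lip of the grey collar, a ring 116 mm wide, 16 mm high. Locked, the ears spring up into pockets under the lip: about 0.003.
- cap_turn (a joint): Turn of the dispenser's cap, rad, growing clockwise seen from above: -0.06 to 0.06 at the start, ears in the collar's notches; stop at 1.65. From about 1.2 on the ears are under their pockets and the cap springs up and locks when let go. It turns easily (under 0.2 N m) and stays where it is left.
- canister: Bystander to leave alone: loose round white ceramic canister, 124 mm across, 140 mm high without its cap, about 0.9 kg; collar and bar-grip cap look like the dispenser's but are already locked (bar's top 197 mm above the shelf). It and the dispenser stand one left, one right. Origin at the centre of its underside, z up.
Mind the look-alikes: they are no part of the job. Leave any purple or red look-alike of the part that bears cap_grip alone.

How it is judged:
By the outcome, as a careful person would: the job done as asked, in the order asked, and still so for the second after the job is handed in, with the robot touching nothing.
It also fails if it takes over 38 s, if anything falls off the work surface, if the arm or the gripper's body presses on something with over 40 N, if the wrist force passes 120 N, or if a joint passes its speed limit or range.

## Robot

A 6-joint arm with a two-finger parallel gripper is mounted at the origin on the work surface. World frame = base frame: x ahead of the robot, y to its left, z up, the work surface at z = 0. Lengths are in mm, angles in rad, forces in N, time in s.
With the tool pointing down it reaches from about 325 to 875 mm from the base axis. Payload 4.4 kg.
Tool frame: the origin (TCP) lies on the centre line of the jaws, within the pads' length; the fingertips stand ahead of it and the grasp point (between the pads) lies 6 mm ahead of it (ctrl.tcp_to_tips is the z of the fingertips in the tool frame, in mm); z points along the fingers, y is the line along which they close (so a half turn about z gives the same grasp; the last joint's range is limited). The gripper opens to 85 mm and grips with 20 to 120 N. Pads are 22 mm wide; open, the fingers measure 114 mm over their backs; the gripper's body (76 mm by 85 mm) begins 54 mm behind the grasp point. The pads swing forward as they close: fully open they stand 13 mm farther back than shut.
Start: joints at [0.97, 0.207, 1.542, -0, 1.393, -0.15], TCP at [250.529, 517.555, 256.282] pointing down, gripper open.
Joint ranges: [-2.73, 2.73], [-0.86, 2.22], [0.23, 2.46], [-1.11, 4.25], [0.08, 2.63], [-2.82, 2.82]. Speed limits (rad/s): [2.79, 2.79, 3.14, 3.14, 3.14, 3.14].

## Interface

Orientations are given as a 3x3 rotation matrix whose columns are the frame's x, y, z axes.
In Python, from plant import ctrl, sensors, optics gives the robot as it stands. Calls block until the motion is done:
- ctrl.move_ptp(position, orientation): joint-space move of the TCP to a pose.
- ctrl.move_l(position, rot=None, vel=150, threshold=None): straight line of the TCP; rot=None keeps the orientation; vel is the mean speed in mm/s. With threshold (N) it stops when the force on the tool has changed by that much, and returns True; else False.
- ctrl.set_joints(angles): joint-space move.
- ctrl.gripper_to(opening, force=None): finger opening in mm; force is the grip in N (None keeps the last); returns when the fingers have stopped.
- ctrl.hold(seconds).
- ctrl.solve_ik(position, orientation): joint angles nearest the present ones, or None.
- sensors.read_state(): the state.
- optics.grab_frame(name): name is "scene" or "top" or "wrist"; returns (picture, depth): 480x640x3 uint8, red, green, blue; 480x640 float32, mm along the optical axis (not along the pixel's ray), 0 where there is no reading.
- optics.camera_params(name): a dict with "mtx" (3x3 intrinsics, pixels), "R" (3x3) and "t" (3): a world point X has camera coordinates R X + t; the wrist camera has in their place "T_tool_cam" (4x4, takes a point from camera to tool coordinates, whose origin is the TCP and whose axes are the flange's). Camera axes: x right, y down, z forward; pixel columns grow to the right and rows downward; lengths in mm; the calibration is good to about 2 mm. A picture is of the moment at which its call begins: read the wrist's pose just before it. camera_params takes no time and is no camera call.
A pose or a line that the arm cannot do raises ctrl.MotionError and nothing moves.
- ctrl.finish_job(): hands the job in; it is judged then, once.
The state is a dict: "t": time; "q": joint angles; "qvel": joint speeds; "tau": joint torques, N m; "eef_pos": TCP position; "eef_rot": TCP orientation; "force": force on the tool from outside, world axes, zero at the start; "wrist_torque": the same for the moment, N m; "grip_width": finger opening in mm; "grasp_force": force on a finger pad.
Only numpy, scipy, OpenCV 4.12 (cv2) and the standard library are available. Lean on these libraries where they do the work, as an engineer would, in place of code of your own. Each camera call takes 0.05 s, during which the arm holds its last target. There are 200 camera calls.

## Working session

There is one attempt and no reset: what is moved stays moved. The work goes in short steps, each a Python script; the robot and the scene stay as the last script left them, time stands still between calls to the robot, and variables do not carry over. Pictures are saved under pics/ and viewed, at most 10 in all, crops included, and the job is handed in when it is done.

```bash
mkdir -p pics; python3 - <<'E'
from plant import ctrl,sensors,optics
import cv2,numpy as np
for n in("scene","top"):
    p,d=optics.grab_frame(n); np.savez(f"{n}.npz",p=p,d=d,**optics.camera_params(n))
    cv2.imwrite(f"pics/{n}0.png",p[:,:,::-1])
    c=optics.camera_params(n);print(n,c["mtx"].round(1).tolist(),(-c["R"].T@c["t"]).round(),c["R"].round(2).tolist())
print(optics.camera_params("wrist")["T_tool_cam"].round(3).tolist(),ctrl.tcp_to_tips)
s=sensors.read_state();print(s["t"],s["eef_rot"].round(2).tolist() if hasattr(s["eef_rot"],'round') else s["eef_rot"])
E
```

```text
scene [[510.6, 0.0, 313.2], [0.0, 510.6, 240.0], [0.0, 0.0, 1.0]] [ 686.  -48. 1085.] [[-0.17, 0.99, -0.0], [0.94, 0.16, -0.29], [-0.29, -0.05, -0.96]]
top [[507.3, 0.0, 318.4], [0.0, 507.3, 245.7], [0.0, 0.0, 1.0]] [ 224.  -65. 1240.] [[0.0, -1.0, 0.02], [-0.99, -0.0, -0.17], [0.17, -0.01, -0.99]]
[[-0.0, -0.947, -0.322, 83.179], [1.0, -0.0, 0.001, 0.936], [-0.001, -0.322, 0.947, -117.217], [0.0, 0.0, 0.0, 1.0]] 25.0
0.1 [[-0.9, 0.44, -0.0], [0.44, 0.9, -0.0], [0.0, -0.0, -1.0]]
```

View pics/top0.png

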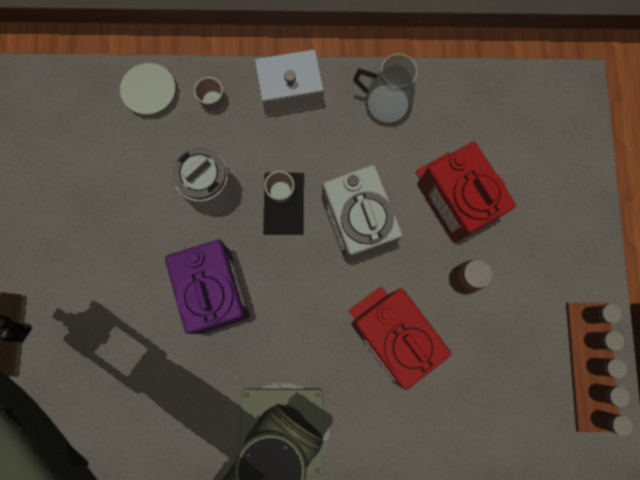

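View pics/scene0.png

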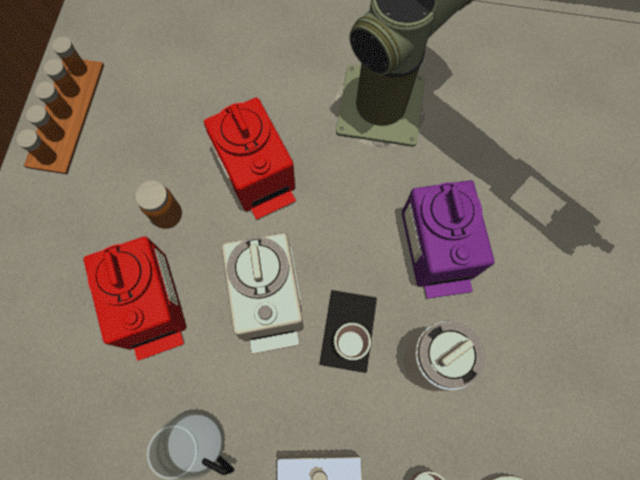

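```bash
cat > h.py <<'E'
import numpy as np,cv2
def cloud(d,c):
    v,u=np.mgrid[:480,:640]; K=c["mtx"]
    P=np.stack([(u-K[0,2])/K[0,0]*d,(v-K[1,2])/K[1,1]*d,d],-1)
    return (P-c["t"])@c["R"]   # R^T (P-t)
def rays(uv,c,z):
    r=np.c_[(np.asarray(uv,float)-c["mtx"][:2,2])/c["mtx"][0,0],np.ones(len(uv))]@c["R"]
    o=-c["R"].T@c["t"]; return o+r*((z-o[2])/r[:,2])[:,None]
E
python3 - <<'E'
import numpy as np,cv2
from h import *
out=[]
for n,(u,v) in dict(scene=(258,266),top=(368,216)).items():
    c=np.load(n+".npz"); P=cloud(c["d"],c); s=np.zeros((480,640),bool); s[v-45:v+45,u-45:u+45]=1
    zs=P[...,2]
    m=(s&(zs>190)&(zs<212)).astype(np.uint8)
    k,l,st,ce=cv2.connectedComponentsWithStats(m); i=1+st[1:,4].argmax(); m=l==i
    uv=np.argwhere(m)[:,::-1]; Q=rays(uv,c,200)
    r=cv2.minAreaRect(Q[:,:2].astype(np.float32)); b=cv2.boxPoints(r)
    e=max([b[1]-b[0],b[2]-b[1]],key=np.linalg.norm)
    print(n,m.sum(),ce[i].round(1),"z",np.median(zs[m]).round(1),"rect",np.round(r[0],1),np.round(r[1],1),"bar dir",np.arctan2(e[1],e[0])%np.pi)
    print(" all z percentiles in window",np.percentile(zs[s],[5,50,90,98,100]).round())
    # collar: grey ring, by rays at z=156
    im=cv2.resize(c["p"][v-50:v+50,u-50:u+50,::-1],(400,400),interpolation=cv2.INTER_CUBIC); out.append(im)
cv2.imwrite("pics/crop.png",np.hstack(out))
E
```

```text
scene 275 [255.5 261. ] z 199.5 rect [ 475.9 -189.5] [65.  14.3] bar dir 0.34191126
 all z percentiles in window [  -2.  140.  161.  200. 1085.]
top 205 [369.  212.3] z 200.0 rect [ 473.8 -187. ] [64.4 15.2] bar dir 0.3373681
 all z percentiles in window [  -2.  138.  161.  200. 1240.]
```

View pics/crop.png

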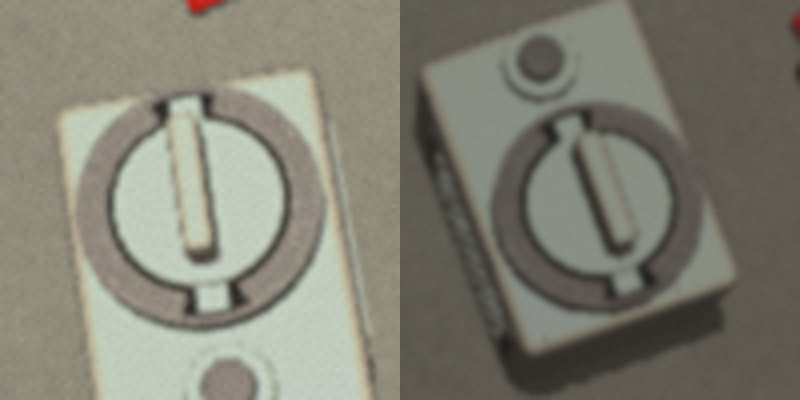

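The candidates are the white box with a button (scene 258,266; top 368,216), the round canister (scene 447,355), the purple box (448,210) and the red boxes (245,130) and (120,280). The white box fits the description. The crop shows its bar between the notches, the push button beside it, and the bar's top at 200 mm with a size of 64 x 14 mm. Both views agree on this.

```bash
cat >> h.py <<'E'
def rot(a): # tool x along angle a, z down
    x=np.array([np.cos(a),np.sin(a),0]); z=np.array([0,0,-1.]); return np.c_[x,np.cross(z,x),z]
E
python3 - <<'E'
from plant import ctrl,sensors,optics
from h import *
p=np.array([474.9,-188.3,0]); best=None
for a in(.34,.34+np.pi):
    q=ctrl.solve_ik(p+[0,0,191],rot(a)); q2=ctrl.solve_ik(p+[0,0,191],rot(a-1.5))
    print(a,np.round(q,2) if q is not None else None,np.round(q2,2) if q2 is not None else None)
    if q is not None and q2 is not None:
        d=abs(q2[5]-q[5]); 
        if d<1.7: best=a if best is None else min(best,a,key=lambda t:max(abs(ctrl.solve_ik(p+[0,0,191],rot(t))[5]),abs(ctrl.solve_ik(p+[0,0,191],rot(t-1.5))[5])))
print(best)
s=sensors.read_state(); ctrl.move_l(np.array(s["eef_pos"])+[0,0,60])
ctrl.move_ptp(p+[0,0,320],rot(best)); ctrl.hold(.2)
s=sensors.read_state(); im,d=optics.grab_frame("wrist"); cw=optics.camera_params("wrist")
T=np.eye(4);T[:3,:3]=s["eef_rot"];T[:3,3]=s["eef_pos"]; M=np.linalg.inv(T@cw["T_tool_cam"])
c=dict(mtx=cw["mtx"],R=M[:3,:3],t=M[:3,3]); zs=cloud(d,c)[...,2]
m=((zs>190)&(zs<212)&(d>0)).astype(np.uint8)
k,l,st,ce=cv2.connectedComponentsWithStats(m)
for i in range(1,k):
    if st[i,4]>300:
        Q=rays(np.argwhere(l==i)[:,::-1],c,200); r=cv2.minAreaRect(Q[:,:2].astype(np.float32)); b=cv2.boxPoints(r)
        e=max([b[1]-b[0],b[2]-b[1]],key=np.linalg.norm)
        print(ce[i].round(),np.median(zs[l==i]).round(1),np.round(r[0],1),np.round(r[1],1),np.arctan2(e[1],e[0])%np.pi)
cv2.imwrite("pics/w1.png",im[:,:,::-1]); print(s["t"],np.round(s["force"],1),s["grip_width"],s["eef_pos"])
E
```

```text
0.34 [-0.55  0.14  1.77 -0.    1.24  0.68] [-0.55  0.14  1.77 -0.    1.24  2.18]
3.481592653589793 [-0.55  0.14  1.77 -0.    1.24 -2.46] [-0.55  0.14  1.77 -0.    1.24 -0.96]
0.34
[316. 238.] 199.0 [ 478.5 -187.2] [63.7 13.7] 0.3517958
3.4583 [ 0.3 -0.8 -0.4] 85.2166781396831 [ 475.11534883 -187.77012722  320.00673012]
```

View pics/w1.png

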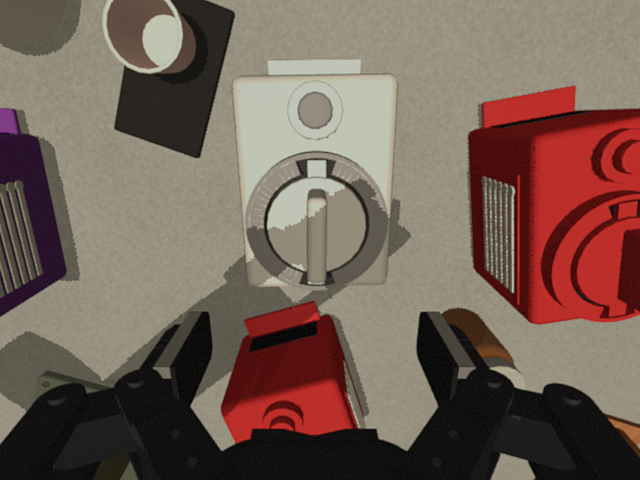

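The wrist view shows the bar at (316,238), 64 x 14 mm at z 199, within 4 mm of the other views. I'll descend, grip, and press down to the stop.

```bash
cat >> h.py <<'E'
def show(s,tag): print(tag,round(s["t"],2),np.round(s["eef_pos"],1),"F",np.round(s["force"],1),"T",np.round(s["wrist_torque"],2),"w",round(float(s["grip_width"]),1),"g",np.round(s["grasp_force"],1))
E
python3 - <<'E'
from plant import ctrl,sensors
from h import *
p=np.array([476.2,-188,0]); R=rot(.343); S=lambda t:show(sensors.read_state(),t)
ctrl.move_l(p+[0,0,240],R)
ctrl.gripper_to(50); S("above")
if ctrl.move_l(p+[0,0,191],vel=60,threshold=12): S("CONTACT"); raise SystemExit
S("down")
ctrl.gripper_to(10,45); ctrl.hold(.2); S("grip")
e=np.array(sensors.read_state()["eef_pos"])
hit=ctrl.move_l(e-[0,0,10.5],vel=20,threshold=22); ctrl.hold(.1); S(f"press {hit}")
E
```

```text
above 4.63 [ 476.4 -188.1  240.4] F [ 0.1 -0.3  0.4] T [ 0.02  0.05 -0.02] w 49.9 g 0.0
down 5.6 [ 476.5 -188.2  191.4] F [-0.  -0.  -0.4] T [-0.05  0.02 -0.02] w 49.9 g 0.0
grip 6.21 [ 476.7 -188.7  191.7] F [ 0.6 -2.3  2.1] T [-0.47 -0.07  0.02] w 13.4 g 46.7
press False 6.95 [ 476.8 -188.8  182.6] F [-2.5 -1.4 11.1] T [-0.11  0.52 -0.01] w 13.3 g 47.9
```

```bash
python3 - <<'E'
from plant import ctrl,sensors
from h import *
S=lambda t:show(sensors.read_state(),t)
for k in range(1,7):
    ctrl.move_l([476.6,-188.5,181.6],rot(.343-.25*k),vel=30); s=sensors.read_state()
    a=np.arctan2(s["eef_rot"][1][0],s["eef_rot"][0][0]); show(s,f"a={a:.3f}")
    if np.linalg.norm(s["force"])>45 or abs(s["wrist_torque"][2])>2.5: print("STOP");break
E
```

```text
a=0.093 7.35 [ 476.9 -188.9  182.9] F [-2.2 -2.6  9. ] T [-0.28  0.38 -0.05] w 12.9 g 47.8
a=-0.157 7.75 [ 476.9 -189.   183. ] F [-2.4 -1.9  8.4] T [-0.38  0.36 -0.03] w 13.1 g 47.8
a=-0.407 8.15 [ 476.9 -189.2  183. ] F [-2.8 -2.7  9.6] T [-0.42  0.38 -0.03] w 13.3 g 47.7
a=-0.657 8.55 [ 476.9 -189.3  183. ] F [-2.4 -3.8  9. ] T [-0.46  0.45 -0.05] w 13.3 g 47.7
a=-0.907 8.95 [ 476.8 -189.5  183. ] F [-3.4 -2.9  9.4] T [-0.53  0.47 -0.04] w 13.4 g 47.7
a=-1.157 9.35 [ 476.7 -189.5  183. ] F [-2.5 -3.8  9.1] T [-0.62  0.54 -0.07] w 13.3 g 47.7
```

```bash
python3 - <<'E'
from plant import ctrl,sensors,optics
from h import *
S=lambda t:show(sensors.read_state(),t)
p=np.array([476.7,-189,0])
ctrl.move_l(p+[0,0,187.2],vel=20); S("eased")
ctrl.gripper_to(50); ctrl.hold(.2); S("open")
ctrl.move_l(p+[0,0,320],vel=120); ctrl.hold(.3)
s=sensors.read_state(); im,d=optics.grab_frame("wrist"); cw=optics.camera_params("wrist"); show(s,"up")
T=np.eye(4);T[:3,:3]=s["eef_rot"];T[:3,3]=s["eef_pos"]; M=np.linalg.inv(T@cw["T_tool_cam"])
c=dict(mtx=cw["mtx"],R=M[:3,:3],t=M[:3,3]); zs=cloud(d,c)[...,2]
k,l,st,ce=cv2.connectedComponentsWithStats(((zs>185)&(zs<212)&(d>0)).astype(np.uint8))
for i in range(1,k):
    if st[i,4]>300:
        Q=rays(np.argwhere(l==i)[:,::-1],c,197); r=cv2.minAreaRect(Q[:,:2].astype(np.float32)); b=cv2.boxPoints(r)
        e=max([b[1]-b[0],b[2]-b[1]],key=np.linalg.norm)
        print(ce[i].round(),np.median(zs[l==i]).round(1),np.round(r[0],1),np.round(r[1],1),np.arctan2(e[1],e[0]))
cv2.imwrite("pics/w2.png",im[:,:,::-1])
E
```

```text
eased 9.78 [ 476.7 -189.6  188. ] F [-1.4 -3.9  5.7] T [-0.56  0.25  0.  ] w 13.5 g 47.4
open 10.43 [ 476.7 -188.9  187.1] F [-0.6 -0.5  0.5] T [-0.    0.02 -0.  ] w 50.1 g 0.0
up 11.98 [ 476.5 -188.9  319.5] F [-0.8 -0.3  0.5] T [-0.03 -0.03  0.01] w 49.8 g 0.0
[314. 237.] 196.1 [ 477.5 -190.2] [13.2 64.3] -1.16504
```

View pics/w2.png

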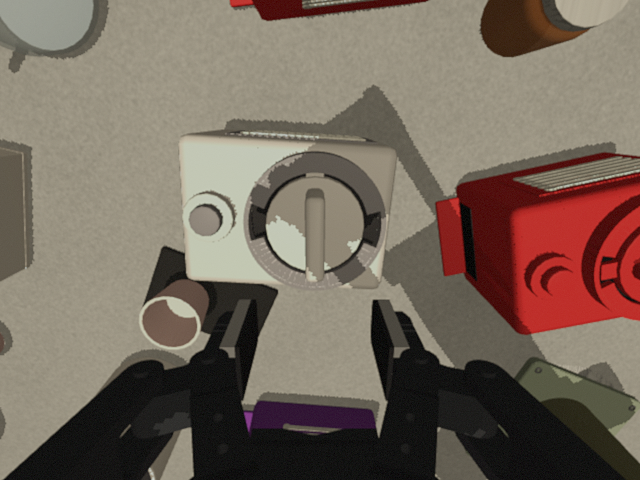

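The bar at (314,237) is now a quarter turn from the notches, which sit at (257,230) and (372,230). Its top reads 196 mm, 3 mm lower than before, so the cap is locked. The gripper is clear of it.

```bash
python3 -c "
from plant import ctrl
print(ctrl.finish_job())"
```

```text
the job is handed in; nothing more can be done
None
```

The dispenser's cap was pressed down, turned 1.5 rad clockwise and let go; its bar then sat about 3 mm lower, as a locked cap should, and I handed the job in at about 12 s without touching the canister or the look-alikes.

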